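# Refit the ribbon cover of the order-ticket printer

### The arm

A 6-joint arm with a two-finger parallel gripper is mounted at the origin on a cart in front of the work surface, level with it; the furniture and walls round the work are solid. World frame = base frame: x ahead of the robot, y to its left, z up, the work surface at z = 0. Lengths are in m, angles in rad, forces in N, time in s.
With the tool pointing down it reaches from about 0.4 to 0.825 m from the base axis. Payload 7 kg.
Tool frame: the origin (TCP) lies on the centre line of the jaws, within the pads' length; the fingertips stand 19 mm ahead of it and the grasp point (between the pads) is the TCP; z points along the fingers, y is the line along which they close (so a half turn about z gives the same grasp; the last joint's range is limited). The gripper opens to 88 mm and grips with 3 to 60 N. Pads are 19 mm wide; open, the fingers measure 130 mm over their backs; the gripper's body (78 mm by 193 mm) begins 47 mm behind the grasp point.
Start: joints at [1.637, 0.359, 0.012, 0, -1.224, -0.288], TCP at [0.149, 0.658, 0.223] pointing down, gripper open.
Joint ranges: [-3.07, 3.07], [-1.43, 2.12], [-1.02, 1.25], [-3.03, 1.67], [-3.05, -0], [-3.03, 3.03]. Speed limits (rad/s): [2.39, 2.39, 3.01, 3.14, 3.14, 3.14].

### API

Orientations are given as [roll, pitch, yaw] about the fixed x, y, z axes, in that order (R = Rz(yaw) Ry(pitch) Rx(roll)).
In Python, from station import arm, imaging, models gives the robot as it stands.
- The arm moves only by the tool play_rows, never from a script. Its arguments are lists of equal length, an entry for each row: "travel": the shift along the tool's x, y, z in units of 25 mm (1.0 is 25 mm), a list of three; "twist": the turn about the tool's z in units of 0.15 rad (1.0 is 0.15 rad). A call has 1 to 8 rows; each row shifts and turns the commanded pose from where the row before left it, along the tool's axes as they then stand; what a row does not reach is not made up. A row lasts 1/8 s, in which the tool goes at most 62.5 mm and 10.7 degrees, less where a joint would pass 70% of its speed; a pose out of reach is approached as far as the arm can. A call with a number of a shift or a turn outside -1 to 1 is refused whole. A call with a gripper value outside its range is refused whole. "fingers" is the opening, from 0 (shut) to 1 (fully open), set as the call begins (left out, the last holds). The fingers move at their own pace and stop on an object; "newtons" is the grip in N (left out, the last holds). Time passes only in rows, so rows that do not move let the fingers close. It gives the time, the measured TCP pose, the force, the opening and the grip force at its end, in the units of the state.
- arm.get_state(): the state, without advancing time (a new reading comes with each control period).
- imaging.grab_frame(name): name is "scene" or "top"; returns a dict with "pixels" (480x640x3 uint8, red, green, blue), "fx", "fy", "cx", "cy" (pixels), "R" (3x3) and "t" (3): a world point X has camera coordinates R X + t. Camera axes: x right, y down, z forward; pixel columns grow to the right and rows downward; lengths in m; the calibration is good to about 2 mm. A picture is of the moment at which its call begins. There is no depth.
- arm.job_done(): hands the job in; it is judged then, once.
Trained networks look in the newest picture that a camera, given by its name, has taken for a name from the list of things; names that differ only in an ending like _2 or _b are one class to them, and where a whole thing is asked for, a point or a joint stands for the part that bears it (a point fixed in the world has none). Each returns a list of dicts, best first, with "confidence" (0 to 1); they miss things now and then, are a little off and sometimes report something else, mostly with a low value. They report only what shows in the picture. A call takes as long as a camera call.
- models.boxes_of(name, camera): "extent" ([centre column, centre row, width, height] in pixels, round what is visible of it).
- models.silhouettes(name, camera): "pixels" (480x640 bool, what is visible of it) and "extent" ([centre column, centre row, width, height] in pixels, round what is visible of it).
The state is a dict: "t": time; "q": joint angles; "qd": joint speeds; "joint_efforts": joint torques, N m; "eef_pos": TCP position; "ee_rot": TCP orientation; "force": force on the tool from outside, world axes, zero at the start; "moment": the same for the moment, N m; "width": finger opening in m; "gripper_force": force on a finger pad.
Only numpy, scipy, OpenCV 4.12 (cv2) and the standard library are available. Lean on these libraries where they do the work, as an engineer would, in place of code of your own. Each camera call takes 0.05 s, during which the arm holds its last target. There are 200 camera calls.

### The job

The ribbon in the dark ticket printer has just been changed: put its slate-grey cover, which lies on the right of the table, back over the open bay. Holding the cover tilted with its front lip down, hook the lip under the printer's front hood, swing the tail down and press on it (there is a ridged thumb pad) until it snaps under the orange spring catch and the cover lies flush. Do not force the cover or shove the printer along the table; then let go, leaving everything else where it stands.

Things in the scene. Friction and masses are not known exactly. Their poses are not given: they have to be found in the camera images.
- printer: Dark ticket printer standing loose on rubber feet (1.8 kg; slides at 8-12 N), 240 long (x) x 160 wide (y) x 121 high. Origin: middle of its underside; +x to its back. Front to back: front deck (x -120 to -70, top z 78) ending in the hood; open bay (x -70 to 44) between side decks (z 78); paper-roll housing (x 44 to 120, top z 121), whose wall lets the cover in only at 24 deg of tilt or more.
- bay (a point): Where the closed cover's origin belongs: printer (-20, 0, 69), axes as the printer's. The bay is 81 wide (2.5 mm play each side of the cover); ledges along both sides and the rear carry the cover's underside at this height, its top is then level with the side decks. Fore and aft play: 1.5 mm to -x, 2 mm to +x. A black ribbon cassette lies in the bay, 7 mm below the cover.
- slot (a point): Middle of the lower rear edge of the printer's hood: printer (-70, 0, 74), axes as the printer's. The hood is a 4 mm thick lip (top at the deck, z 78). The slot under it opens to +x, is 81 wide, 13.5 deep towards -x to a solid wall, 29 high. At 25 to 30 deg of tilt, lip down, about 10 mm of the cover's lip goes in before it stops; flat it sits 12 mm in.
- cover: Loose slate-grey cover, 124 long (x) x 76 wide (y), 0.11 kg (varies), lying right side up. Origin: middle of its underside, z up. Plate 9 thick from x -47 to 62, but only 4 thick at the tail ledge, x 54 to 62. Front lip: x -62 to -47, 56 wide, 3 thick (z 0 to 3). On top a lighter pinch grip along x: x -20 to 24, 14 thick across y, z 9 to 33.
- cover_grip (a point): Place to hold the pinch grip, fingers closing across it along cover y: cover (2, 0, 31), 2 mm below the grip's top and 22 above the plate's top. Axes as the cover's.
- cover_lip (a point): Middle of the front lip's tip: cover (-62, 0, 1.5).
- cover_tail (a point): Middle of the tail end's lower edge: cover (62, 0, 0). Seated, it is 112 mm behind the slot point.
- thumb_pad (a point): Middle of the ridged thumb pad on top of the cover near its tail: cover (42, 0, 9). The place to press; free room round it 18 mm to the grip, 22 mm to the housing's wall.
- printer_catch (a joint): Orange spring catch, 24 wide, in the housing's wall behind the bay; slides along printer x: 0 = out (7.5 mm out over the bay), 0.010 = pushed in. On top a 60 deg ramp (printer z 75 to 86), below flat. The tail meets the ramp at about 6 deg of tilt and stays propped there; about 8 to 15 N straight down on the thumb pad drives it past, and the catch springs back to 0 over the tail ledge.
- order_pad: Blue order pad, 150 x 104 x 14, behind the carton; leave alone. Origin: middle of its underside.
- pen_1: Black pen, 145 long, 9 high, lying on the order pad; leave alone. Origin: middle of its underside.
- call_bell: Counter bell, 84 across, 66 high, on the right; leave alone. Origin: middle of its underside.
- pcup_1: Clear portion cup, 61 across, 32 high, on the right; leave alone. Origin: middle of its underside.
- squeeze_0: Red squeeze bottle, 63 across, 223 high, on the right; leave alone. Origin: middle of its underside.

How it is judged:
By the outcome, as a careful person would: the job done as asked, in the order asked, and still so for the second after the job is handed in, with the robot touching nothing.
It also fails if it takes over 46 s, if anything falls off the work surface, if the arm or the gripper's body presses on something with over 40 N, if the wrist force passes 120 N, or if a joint passes its speed limit or range.

## Working session

There is one attempt and no reset: what is moved stays moved. The work goes in short steps, Python scripts to look and compute and a tool call to move; the robot and the scene stay as the last step left them, time stands still between calls to the robot, and variables do not carry over. Pictures are saved under pics/ and viewed, at most 10 in all, crops included, and the job is handed in when it is done.

Besides the shell and the picture viewer there is one more tool, called after "Call:" as a command line: name --pt "numbers of a row" for each row, then --argument value for the rest. play_rows: Moves the arm, as the interface text tells. Shifts and turns lie within -1 to 1; 1 stands for 25 mm of shift or 0.15 rad of turn. Its arguments: {"type":"object","properties":{"travel":{"type":"array","items":{"type":"array","items":{"type":"number"}}},"twist":{"type":"array","items":{"type":"number"}},"fingers":{"type":"number"},"newtons":{"type":"number"}},"required":["travel","twist"]}

```bash
ls; mkdir -p pics
python3 - <<'E'
from station import arm, imaging, models
import cv2,numpy as np
s=arm.get_state(); print(s['t'],s['eef_pos'],s['ee_rot'],s['width'])
for c in ("scene","top"):
    f=imaging.grab_frame(c); cv2.imwrite(f"pics/{c}0.png",f["pixels"][:,:,::-1])
    print(c,f['fx'],f['cx'],f['cy'],np.round(f['R'],3).tolist(),np.round(f['t'],3))
    for n in ("printer","cover","cover_grip","thumb_pad","slot","bay","printer_catch"):
        try:
            for b in models.boxes_of(n,c)[:2]: print(n,np.round(b["extent"],1),round(b["confidence"],2))
        except Exception as e: print(n,e)
E
```

```text
pics
0.0 [0.14841668 0.65797593 0.22163416] [ 3.13994351e+00 -1.66862985e-04 -2.21923056e-01] 0.08739258311284605
scene 469.50062944318717 323.81019112604054 243.95157386141372 [[0.746, -0.666, -0.024], [-0.308, -0.312, -0.899], [0.591, 0.678, -0.438]] [-0.474  0.21   1.128]
printer [230.5 211.1  76.4  52. ] 0.85
cover [356.4 314.8  59.   27.5] 0.61
cover_grip [355.4 317.3  51.9  27. ] 0.58
thumb_pad [355.6 315.1  50.6  29.8] 0.69
slot [229.4 210.2  78.8  55.5] 0.72
slot [356.3 315.2  53.   26.1] 0.71
bay [229.7 211.1  76.4  55.4] 0.83
top 549.4525158679292 321.1432807909044 235.3641630125226 [[0.007, -1.0, -0.008], [-0.996, -0.007, -0.094], [0.094, 0.009, -0.996]] [-0.1    0.553  1.44 ]
printer [150.8 247.2 101.8 112.3] 0.62
cover [412.4 282.4  38.5  48.1] 0.61
cover [149.3 246.9 100.7 109.5] 0.3
cover_grip [413.3 280.2  30.6  47.7] 0.86
thumb_pad [414.1 280.2  37.1  48.5] 0.72
thumb_pad [244.1 175.2  38.1  45.7] 0.22
slot [150.3 247.9 104.6 106.2] 0.89
bay [148.8 246.2 101.3 111.6] 0.75
```

Run:
```python
import cv2,numpy as np
s=cv2.imread("pics/scene0.png");t=cv2.imread("pics/top0.png")
k=lambda a,b:cv2.resize(a,b,interpolation=cv2.INTER_CUBIC)
a=np.vstack([k(t[170:320,80:230],(400,400))]);b=k(t[230:330,362:462],(400,400))
c=k(s[165:255,175:295],(400,300)) ; d=k(s[280:355,305:405],(400,300))
cv2.imwrite("pics/crops.png",k(np.vstack([np.hstack([a,b]),np.hstack([c,d])]),(685,600)))
```

```text
(no output)
```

View pics/top0.png

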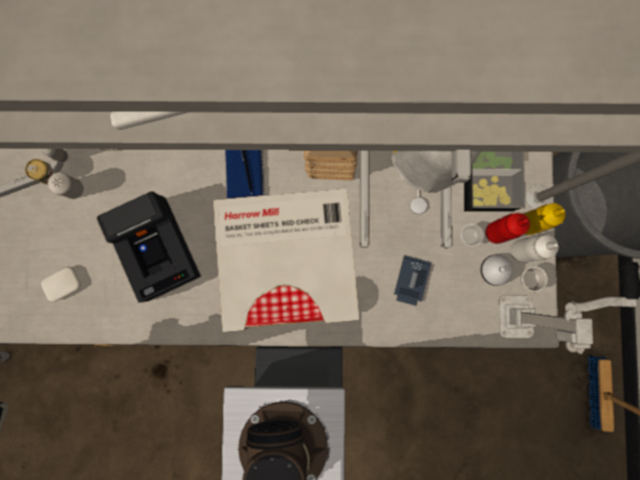

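View pics/scene0.png

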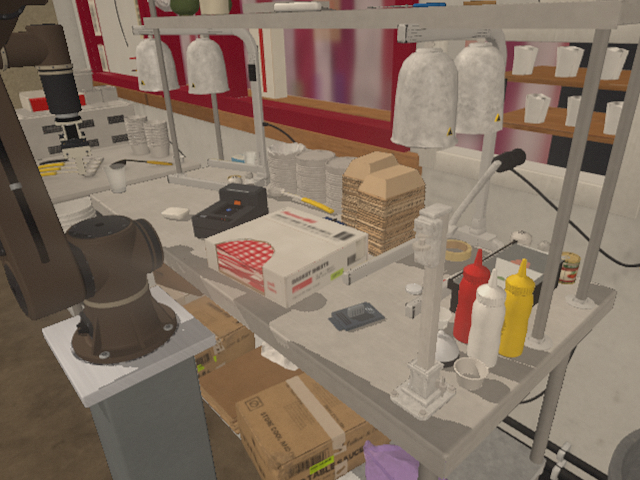

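View pics/crops.png

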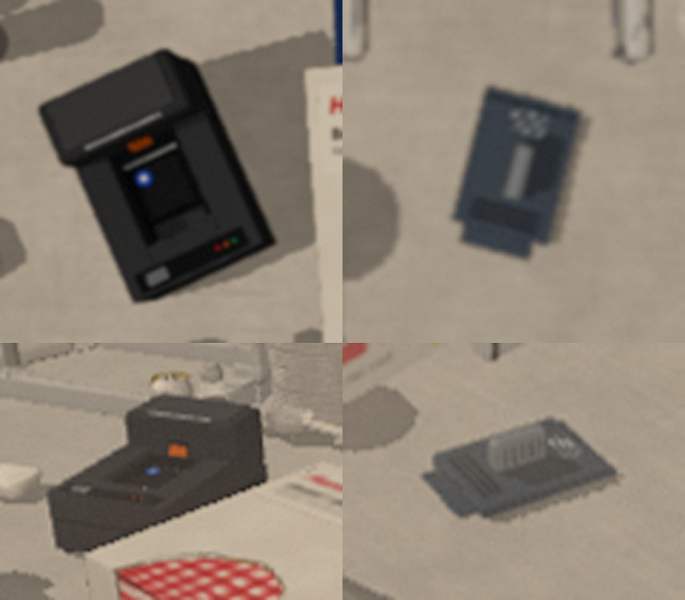

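The top view shows the printer with its front towards the robot and turned left (centre about 150,247), and the cover at about (412,280) with its lip towards the robot. The scene view shows the cover lying flat at (356,315), and the printer partly behind the carton. The tool can't be tilted, so the cover has to pivot in the fingers. Next I'll fit poses with simple 3D models.

```bash
cat > h.py <<'E'
import numpy as np,cv2
from scipy.optimize import minimize
from station import arm,imaging,models
def box(x0,x1,y,z0,z1): return np.array([[a,b,c] for a in(x0,x1) for b in(-y,y) for c in(z0,z1)])/1000.
COVER=[box(-47,54,38,0,9),box(54,62,38,0,4),box(-62,-47,28,0,3),box(-20,24,7,9,33)]
PRINTER=[box(-120,44,80,0,78),box(44,120,80,0,121)]
def pose(p): # x,y,z,yaw,tilt(+ = lip down)
    c,s=np.cos(p[3]),np.sin(p[3]); t=p[4] if len(p)>4 else 0
    R=np.array([[c,-s,0],[s,c,0],[0,0,1]])@np.array([[np.cos(t),0,-np.sin(t)],[0,1,0],[np.sin(t),0,np.cos(t)]])
    return R,np.array(p[:3])
def proj(f,X):
    c=X@np.array(f["R"]).T+f["t"]; return np.c_[f["fx"]*c[:,0]/c[:,2]+f["cx"],f["fy"]*c[:,1]/c[:,2]+f["cy"]]
def render(f,boxes,p,roi,S=8):
    x0,y0,w,h=roi; m=np.zeros((h*S,w*S),np.uint8); R,t=pose(p)
    for b in boxes:
        q=(proj(f,b@R.T+t)-[x0-.5,y0-.5])*S-.5
        cv2.fillConvexPoly(m,cv2.convexHull(np.round(q*16).astype(np.int32)),255,shift=4)
    return cv2.resize(m,(w,h),interpolation=cv2.INTER_AREA)/255.
def fit(obs,boxes,p0,free):
    """obs: list of (frame,mask,ignore)"""
    rois=[]
    for f,m,ig in obs:
        x,y,w,h=cv2.boundingRect(m.astype(np.uint8)); rois.append((max(x-12,0),max(y-12,0),w+24,h+24))
    def full(v): p=np.array(p0,float); p[free]=v; return p
    def cost(v):
        e=0
        for (f,m,ig),(x,y,w,h) in zip(obs,rois):
            M=m[y:y+h,x:x+w].astype(float); d=(render(f,boxes,full(v),(x,y,w,h))[:M.shape[0],:M.shape[1]]-M)**2
            e+=d.sum()/M.sum()
        return e
    v=np.array(p0,float)[free]; sc=np.array([.01,.01,.01,.08,.1])[free]
    for k in (1,.4,.2):
        r=minimize(cost,v,method="Nelder-Mead",options=dict(initial_simplex=np.vstack([v]+[v+k*sc*e for e in np.eye(len(v))]),xatol=1e-5,fatol=1e-5)); v=r.x
    return full(v),r.fun
def sil(n,c,near):
    best=[s for s in models.silhouettes(n,c) if np.hypot(s["extent"][0]-near[0],s["extent"][1]-near[1])<25]
    return best[0]["pixels"] if best else None
def over(f,boxes,p,img):
    R,t=pose(p)
    for b in boxes: cv2.polylines(img,[cv2.convexHull(np.round(proj(f,b@R.T+t)*16).astype(np.int32))],True,(0,255,255),1,shift=4)
E
python3 - <<'E'
from h import *
F={c:imaging.grab_frame(c) for c in("scene","top")}
np.save("F0.npy",F,allow_pickle=True)
for name,B,n,p0 in(("cover",COVER,{"scene":(356,315),"top":(412,281)},[.47,-.25,0,-.23]),("printer",PRINTER,{"scene":(230,211),"top":(150,247)},[.55,.42,0,.45])):
    M={c:sil(name,c,n[c]) for c in F}
    np.save(name+"_m.npy",M,allow_pickle=True)
    f=F["top"]; 
    for cs in (["top"],["scene"],["top","scene"]):
        obs=[(F[c],M[c],None) for c in cs if M[c] is not None]
        if not obs: print(cs,"none");continue
        print(name,cs,[np.round(x,4) for x in fit(obs,B,p0,[0,1,3])])
    print(name,"z free",[np.round(x,4) for x in fit(obs,B,p0,[0,1,2,3])])
E
```

```text
cover ['top'] [array([ 0.4767, -0.2033,  0.    , -0.31  ]), np.float64(1.0)]
cover ['scene'] [array([ 0.52, -0.16,  0.  , -0.47]), np.float64(1.0)]
cover ['top', 'scene'] [array([ 0.4944, -0.15  ,  0.    , -0.5322]), np.float64(2.0)]
cover z free [array([ 0.4886, -0.1777,  0.0142, -0.7183]), np.float64(2.0)]
printer ['top'] [array([0.5162, 0.3485, 0.    , 0.4302]), np.float64(0.0466)]
printer ['scene'] [array([0.5263, 0.3738, 0.    , 0.4735]), np.float64(0.2523)]
printer ['top', 'scene'] [array([0.5171, 0.3524, 0.    , 0.4476]), np.float64(0.3619)]
printer z free [array([0.5157, 0.3499, 0.0044, 0.4549]), np.float64(0.3404)]
```

```bash
cat >> h.py <<'E'
def edgefit(fs,boxes,p0,free,skip=None,blur=0.8):
    """refine pose: maximise gradient magnitude along the projected outline (hull of union contour)"""
    G=[]
    for f in fs:
        g=cv2.GaussianBlur(f["pixels"].astype(np.float32),(0,0),blur)
        gx=cv2.Sobel(g,cv2.CV_32F,1,0);gy=cv2.Sobel(g,cv2.CV_32F,0,1); G.append(np.sqrt((gx**2+gy**2).sum(2)))
    def full(v): p=np.array(p0,float); p[free]=v; return p
    def cost(v):
        e=0;p=full(v)
        for f,g in zip(fs,G):
            R,t=pose(p); q=np.vstack([proj(f,b@R.T+t) for b in boxes]); x0,y0=np.floor(q.min(0)-4).astype(int); w,h=np.ceil(q.max(0)+4-[x0,y0]).astype(int)
            S=8; m=np.zeros((h*S,w*S),np.uint8)
            for b in boxes:
                qq=(proj(f,b@R.T+t)-[x0-.5,y0-.5])*S-.5
                cv2.fillConvexPoly(m,cv2.convexHull(np.round(qq*16).astype(np.int32)),255,shift=4)
            c=max(cv2.findContours(m,cv2.RETR_EXTERNAL,cv2.CHAIN_APPROX_NONE)[0],key=len)[:,0].astype(np.float32)
            c=(c+.5)/S-.5+[x0,y0]
            e-=cv2.remap(g,c[:,0].astype(np.float32),c[:,1].astype(np.float32),cv2.INTER_LINEAR).clip(0,300).mean()
        return e
    v=np.array(p0,float)[free]; sc=np.array([.004,.004,.004,.03,.05])[free]
    for k in (1,.4):
        r=minimize(cost,v,method="Nelder-Mead",options=dict(initial_simplex=np.vstack([v]+[v+k*sc*e for e in np.eye(len(v))]),xatol=1e-5,fatol=1e-3)); v=r.x
    return full(v),r.fun
E
python3 - <<'E'
from h import *
F=np.load("F0.npy",allow_pickle=True).item()
r={}
for name,B,p0 in(("cover",COVER,[.47,-.325,0,-.23]),("printer",PRINTER,[.516,.349,0,.43])):
    M=np.load(name+"_m.npy",allow_pickle=True).item()
    for cs in (["top"],["scene"],["top","scene"]):
        obs=[(F[c],M[c],None) for c in cs if M[c] is not None]
        p,e=fit(obs,B,p0,[0,1,3]); print(name,cs,np.round(p,4),round(e,3))
        p2,e2=edgefit([F[c] for c in cs],B,p if name=="cover" else p0,[0,1,3]); print("  edge",np.round(p2,4),round(e2,1))
        r[name,len(cs),cs[0]]=p2
    p,e=fit(obs,B,p0,[0,1,2,3]);print("zfree",np.round(p,4),e)
    p,e=edgefit([F[c] for c in cs],B,p2,[0,1,2,3]);print("zfree edge",np.round(p,4),e)
ims={c:np.kron(F[c]["pixels"][:,:,::-1],np.ones((4,4,1),np.uint8)) for c in F}
def ov(c,B,p):
    R,t=pose(p)
    for b in B: cv2.polylines(ims[c],[cv2.convexHull(np.round((proj(F[c],b@R.T+t)*4+1.5)*16).astype(np.int32))],True,(0,255,255),1,shift=4)
for c in F:
    ov(c,COVER,r["cover",2,"top"]); ov(c,PRINTER,r["printer",1,"top"])
def cr(c,x,y): return ims[c][4*y:4*y+300*1,4*x:4*x+400] if 0 else cv2.resize(ims[c][4*y:4*(y+75*2-0),4*x:4*(x+130)],(400,460)) 
t,s=ims["top"],ims["scene"]
A=np.hstack([t[4*180:4*180+520,4*88:4*88+500][:500],t[4*245:4*245+300,4*375:4*375+300][:300].repeat(1,0) if 0 else np.vstack([t[4*248:4*248+250,4*380:4*380+300],s[4*285:4*285+250,4*318:4*318+300]])])
cv2.imwrite("pics/ov1.png",A[:500])
E
```

```text
cover ['top'] [ 0.4349 -0.3401  0.     -0.2718] 0.028
  edge [ 0.4364 -0.3406  0.     -0.2734] -277.8
cover ['scene'] [ 0.4376 -0.3349  0.     -0.2343] 0.029
  edge [ 0.4369 -0.3376  0.     -0.251 ] -244.6
cover ['top', 'scene'] [ 0.4359 -0.3389  0.     -0.2846] 0.141
  edge [ 0.4363 -0.3388  0.     -0.2634] -516.0
zfree [ 0.4345 -0.3392  0.0037 -0.263 ] 0.07380689807809951
zfree edge [ 0.4354 -0.3396  0.0017 -0.2587] -520.8385009765625
printer ['top'] [0.5164 0.3481 0.     0.44  ] 0.047
  edge [0.5163 0.3505 0.     0.4413] -295.1
printer ['scene'] [0.5259 0.3731 0.     0.4653] 0.252
  edge [0.5173 0.3534 0.     0.454 ] -223.9
printer ['top', 'scene'] [0.5169 0.3527 0.     0.4487] 0.362
  edge [0.516  0.3508 0.     0.441 ] -514.3
zfree [0.5152 0.3497 0.0046 0.4539] 0.34062933887244906
zfree edge [0.516  0.3508 0.     0.441 ] -514.3316040039062
```

View pics/ov1.png

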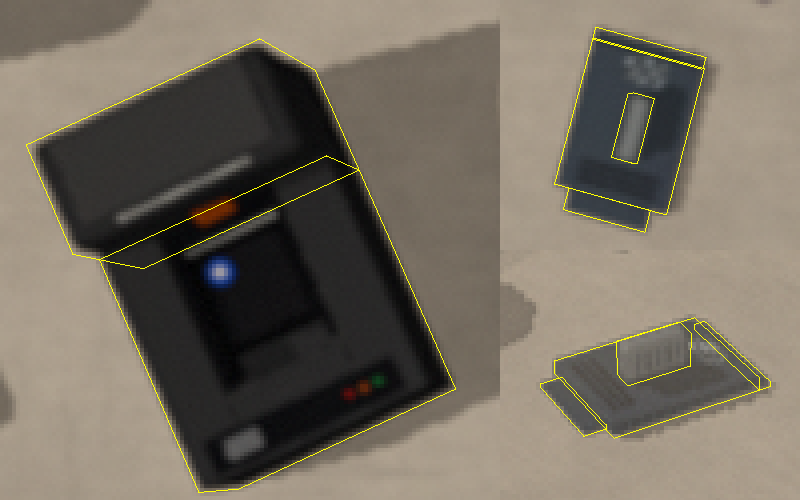

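The overlays fit well. The cover is at (0.436, -0.339), yaw -0.262, flat on the table. The printer is at (0.516, 0.351), yaw 0.441. Now I move towards the cover.

Call:
play_rows --pt "1 0.85 0" --pt "1 0.85 0" --pt "1 0.85 0" --pt "1 0.85 0" --pt "1 0.85 0" --pt "1 0.85 0" --pt "1 0.85 0" --pt "1 0.85 0" --twist '[0,0,0,0,0,0,0,0]'

```text
t: 2.1
eef_pos: [0.3068, 0.4477, 0.2228]
ee_rot: [-3.141, -0.0, -0.222]
force: [0.8, -0.7, -0.6]
width: 0.0876
gripper_force: 0.0
```

Call:
play_rows --pt "1 0.85 0" --pt "1 0.85 0" --pt "1 0.85 0" --pt "1 0.85 0" --pt "1 0.85 0" --pt "1 0.85 0" --pt "1 0.85 0" --pt "1 0.85 0" --twist '[0,0,0,0,0,0,0,0]'

```text
t: 3.1
eef_pos: [0.4645, 0.2379, 0.2228]
ee_rot: [-3.141, -0.0, -0.222]
force: [-0.5, 1.0, -1.5]
width: 0.0876
gripper_force: 0.0
```

Call:
play_rows --pt "0.2 1 0" --pt "0.2 1 0" --pt "0.2 1 0" --pt "0.2 1 0" --pt "0.2 1 0" --pt "0.2 1 0" --pt "0.2 1 0" --pt "0.2 1 0" --twist '[0,0,0,0,0,0,0,0]'

```text
t: 4.1
eef_pos: [0.458, 0.0337, 0.2228]
ee_rot: [-3.141, -0.0, -0.221]
force: [0.0, -0.1, -0.1]
width: 0.0877
gripper_force: 0.0
```

Call:
play_rows --pt "0.2 1 0" --pt "0.2 1 0" --pt "0.2 1 0" --pt "0.2 1 0" --pt "0.2 1 0" --pt "0.2 1 0" --pt "0.2 1 0" --pt "0.2 1 0" --twist '[0,0,0,0,0,0,0,0.27]'

```text
t: 5.1
eef_pos: [0.453, -0.1698, 0.2229]
ee_rot: [-3.141, -0.001, -0.262]
force: [0.5, -0.0, 0.6]
width: 0.0876
gripper_force: 0.0
```

Call:
play_rows --pt "0.225 0.958 0.5" --pt "0.225 0.958 0.5" --pt "0.225 0.958 0.5" --pt "0.225 0.958 0.5" --pt "0.225 0.958 0.5" --pt "0.225 0.958 0.5" --pt "0.225 0.958 0.5" --pt "0 0 0" --twist '[0,0,0,0,0,0,0,0]' --fingers 0.5

```text
t: 6.1
eef_pos: [0.447, -0.3418, 0.1341]
ee_rot: [-3.141, 0.002, -0.264]
force: [-0.3, -0.6, 0.2]
width: 0.0438
gripper_force: 0.0
```

Call:
play_rows --pt "0 0 1" --pt "0 0 1" --pt "0 0 1" --pt "0 0 0.7" --pt "0 0 0.4" --pt "0 0 0" --twist '[0,0,0,0,0,0]'

```text
t: 6.85
eef_pos: [0.4483, -0.3407, 0.0326]
ee_rot: [-3.142, 0.0, -0.262]
force: [-0.6, -0.4, -0.6]
width: 0.0438
gripper_force: 0.0
```

Run:
```python
from h import *
for c,r in(("top",(355,240,110,90)),("scene",(295,240,130,120))):
    f=imaging.grab_frame(c); x,y,w,h=r
    im=np.ascontiguousarray(f["pixels"][:,:,::-1]); over(f,COVER,[.436,-.339,0,-.262],im) if 0 else None
    cv2.imwrite(f"pics/g_{c}.png",cv2.resize(im[y:y+h,x:x+w],None,fx=4,fy=4))
s=arm.get_state();print(s['eef_pos'],s['force'])
```

```text
[ 0.44899239 -0.34116943  0.0334249 ] [ 0.01017002 -0.20280208 -0.34365784]
```

View pics/g_scene.png

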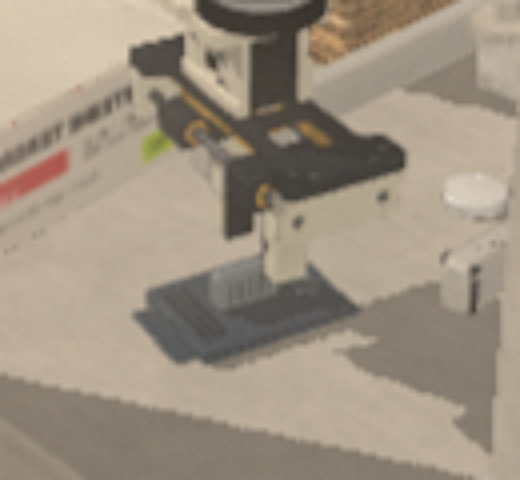

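The fingers straddle the rear half of the grip (crop about 265,280), so I close lightly and lift to see whether the lip droops.

Call:
play_rows --pt "0 0 0" --pt "0 0 0" --pt "0 0 0" --pt "0 0 0" --twist '[0,0,0,0]' --fingers 0 --newtons 4

```text
t: 7.45
eef_pos: [0.4485, -0.3412, 0.0326]
ee_rot: [3.142, -0.0, -0.262]
force: [0.3, 0.3, 0.1]
width: 0.0096
gripper_force: 0.0
```

Call:
play_rows --pt "0 0 -0.2" --pt "0 0 -0.4" --pt "0 0 -0.4" --pt "0 0 -0.2" --pt "0 0 0" --twist '[0,0,0,0,0]'

```text
t: 8.07
eef_pos: [0.4489, -0.3413, 0.0633]
ee_rot: [3.142, -0.001, -0.262]
force: [0.3, -0.1, -0.0]
width: 0.0006
gripper_force: 0.0
```

Run:
```python
from h import *
c,r="scene",(295,240,130,120)
f=imaging.grab_frame(c); x,y,w,h=r
cv2.imwrite(f"pics/l1.png",cv2.resize(f["pixels"][y:y+h,x:x+w,::-1],None,fx=4,fy=4))
s=arm.get_state();print(s['eef_pos'],s['force'],s['width'],s['gripper_force'])
```

```text
[ 0.44858299 -0.341164    0.06280606] [-0.42004537 -1.1118583  -0.07438845] 0.0006589076836753013 0.0
```

View pics/l1.png

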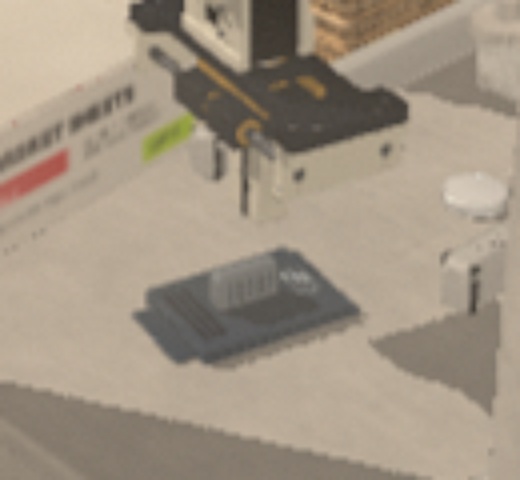

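The grip was missed: the fingers are fully shut (width 0.6 mm) and the cover hasn't moved, with the fingertips at crop (262,215). I'll check the projected TCP against this picture.

Run:
```python
from h import *
s=arm.get_state();e=np.array(s['eef_pos'])
ims=[]
for c,r in(("scene",(320,260,70,75)),("top",(378,240,70,75))):
    f=imaging.grab_frame(c); x,y,w,h=r; K=5
    im=cv2.resize(f["pixels"][y:y+h,x:x+w,::-1],None,fx=K,fy=K,interpolation=cv2.INTER_CUBIC)
    for P,col in((e,(0,0,255)),(e-[0,0,.019],(0,255,0)),(e-[0,0,.030],(255,0,0))):
        q=proj(f,P[None])[0]; print(c,np.round(q,1)); cv2.circle(im,tuple(int(v) for v in (q-[x,y]+.5)*K),2,col,-1)
    for B in COVER:
        R,t=pose([.436,-.339,0,-.262]); q=cv2.convexHull(np.round((proj(f,B@R.T+t)-[x,y]+.5)*K).astype(np.int32)); cv2.polylines(im,[q],True,(0,255,255),1)
    ims.append(im)
cv2.imwrite("pics/chk.png",np.hstack(ims))
```

```text
scene [359.7 294.6]
scene [359.6 301.2]
scene [359.6 305. ]
top [415.9 275.3]
top [414.7 275.5]
top [414.  275.6]
```

View pics/chk.png

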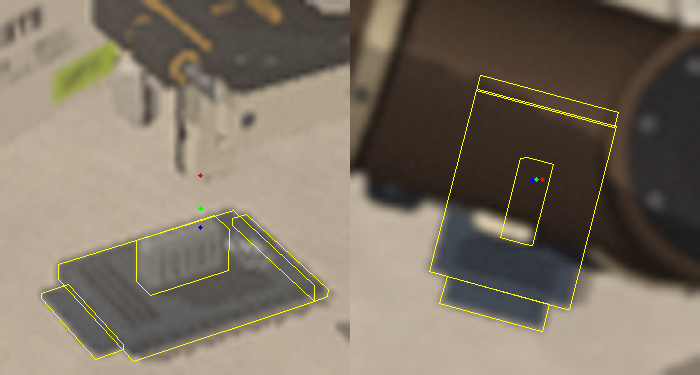

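In the scene view the fingertips appear at the reported TCP point (200,175), not 19 mm below it. So the real grasp point is about 19 mm higher than reported, and the fingers closed just above the grip. I'll reopen and go about 18 mm deeper, watching the force.

Call:
play_rows --pt "0 0 0" --pt "0 0 0" --pt "0 0 0.6" --pt "0 0 0.6" --pt "0 0 0.4" --pt "0 0 0.22" --pt "0 0 0" --twist '[0,0,0,0,0,0,0]' --fingers 0.5

```text
t: 9.1
eef_pos: [0.4482, -0.3411, 0.0165]
ee_rot: [-3.142, 0.001, -0.262]
force: [-0.4, -1.0, 0.0]
width: 0.0436
gripper_force: 0.0
```

Call:
play_rows --pt "0 0 0" --pt "0 0 0" --pt "0 0 0" --pt "0 0 0" --pt "0 0 0" --twist '[0,0,0,0,0]' --fingers 0 --newtons 4

```text
t: 9.72
eef_pos: [0.4487, -0.3413, 0.0173]
ee_rot: [3.141, -0.0, -0.262]
force: [-0.4, 0.0, 2.8]
width: 0.0137
gripper_force: 4.0
```

Call:
play_rows --pt "0 0 -0.2" --pt "0 0 -0.4" --pt "0 0 -0.4" --pt "0 0 -0.6" --pt "0 0 -0.4" --pt "0 0 0" --twist '[0,0,0,0,0,0]'

```text
t: 10.48
eef_pos: [0.4492, -0.3414, 0.0683]
ee_rot: [3.141, -0.002, -0.262]
force: [-0.5, -0.8, -1.3]
width: 0.0139
gripper_force: 4.0
```

Run:
```python
from h import *
c,r="scene",(295,220,130,120)
f=imaging.grab_frame(c); x,y,w,h=r
cv2.imwrite(f"pics/l2.png",cv2.resize(f["pixels"][y:y+h,x:x+w,::-1],None,fx=4,fy=4))
s=arm.get_state();e=s['eef_pos'];print(e,s['force'],s['width'],s['gripper_force'])
m=sil("cover",c,(356,300)); print(m.sum())
# cover origin from grip: cover(12,0,~28) at true TCP region
for t0 in (0,.3):
    p,c_=fit([(f,m,None)],COVER,[.436,-.339,.035,-.262,t0],[0,2,4]);print(np.round(p,4),c_)
```

```text
[ 0.44872487 -0.34116019  0.0675386 ] [-0.07929532  0.56099533 -2.38690726] 0.014217293029648899 3.9981070160865784
895
[ 0.4347 -0.339   0.0548 -0.262  -0.0145] 0.14843679805145854
[ 0.4347 -0.339   0.0547 -0.262  -0.0155] 0.1484460252717584
```

View pics/l2.png

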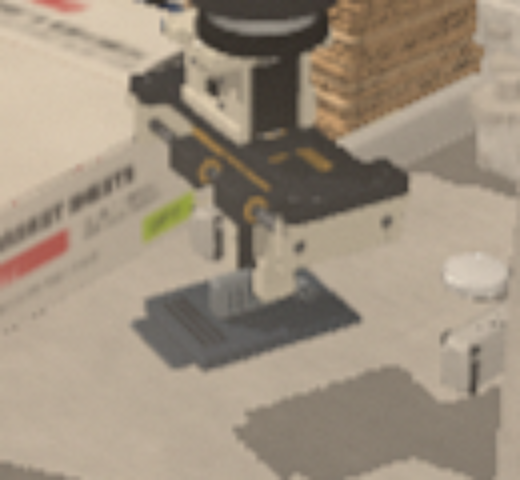

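It's held flat and pad friction keeps it rigid, so gravity won't tilt it. I'll tilt it gently by resting the tail underside on the housing's top front edge. First lift and carry.

Call:
play_rows --pt "0 0 -0.6" --pt "0 0 -1" --pt "0 -0.3 -1" --pt "-0.1 -0.6 -1" --pt "-0.15 -0.9 -0.8" --pt "-0.15 -1 -0.5" --pt "-0.15 -1 0" --pt "-0.15 -1 0" --twist '[0,0,0,0,0,0,0,0]' --newtons 6

```text
t: 11.58
eef_pos: [0.4627, -0.22, 0.1905]
ee_rot: [-3.142, -0.001, -0.262]
force: [0.3, -0.3, -1.9]
width: 0.0144
gripper_force: 6.0
```

Call:
play_rows --pt "-0.15 -1 0" --pt "-0.15 -1 0" --pt "-0.15 -1 0" --pt "-0.15 -1 0" --pt "-0.15 -1 0" --pt "-0.15 -1 0" --pt "-0.15 -1 0" --pt "-0.15 -1 0" --twist '[0,0,0,0,0,0,0,0]'

```text
t: 12.58
eef_pos: [0.4856, -0.019, 0.1902]
ee_rot: [-3.142, -0.0, -0.262]
force: [-0.3, -0.2, -0.6]
width: 0.0137
gripper_force: 6.0
```

Call:
play_rows --pt "-0.15 -1 0" --pt "-0.15 -1 0" --pt "-0.15 -1 0" --pt "-0.15 -1 0" --pt "0 -0.5 0" --pt "0 0 0" --pt "0 0 0" --pt "0 0 0" --twist '[0,0,0,-0.7,-1,-1,-1,-0.99]'

```text
t: 13.58
eef_pos: [0.4989, 0.0931, 0.1902]
ee_rot: [3.142, -0.0, 0.446]
force: [0.5, 0.3, -1.3]
width: 0.0139
gripper_force: 6.0
```

Call:
play_rows --pt "0.53 -0.9 0" --pt "0.53 -0.9 0" --pt "0.53 -0.9 0" --pt "0.53 -0.9 0" --pt "0.53 -0.9 0" --pt "0.53 -0.9 0" --pt "0.53 -0.9 0" --pt "0.53 -0.9 0" --twist '[0.03,0,0,0,0,0,0,0]'

```text
t: 14.58
eef_pos: [0.5189, 0.3027, 0.1894]
ee_rot: [3.141, 0.0, 0.437]
force: [0.4, 0.1, -2.3]
width: 0.0136
gripper_force: 6.0
```

Call:
play_rows --pt "0.52 -0.92 0.4" --pt "0.52 -0.92 0.6" --pt "0 0 0.4" --pt "0 0 0" --twist '[0,0,0,0]'

```text
t: 15.08
eef_pos: [0.5221, 0.3533, 0.1525]
ee_rot: [3.14, 0.003, 0.437]
force: [-0.4, -0.1, -1.5]
width: 0.0138
gripper_force: 6.0
```

```bash
cat > look.py <<'E'
from h import *
import sys
s=arm.get_state();e=np.array(s['eef_pos']);yaw=s['ee_rot'][2]
def run(t0,tag,gx=.013,gz=.0165):
    F={c:imaging.grab_frame(c) for c in("scene","top")}
    R=pose([0,0,0,yaw,t0])[0]; p0=np.r_[e-R@[gx,0,gz],yaw,t0]; obs=[]
    for c in F:
        q=proj(F[c],p0[None,:3])[0]; m=sil("cover",c,q); print(c,np.round(q),None if m is None else m.sum())
        if m is not None: obs.append((F[c],m,c))
        cv2.imwrite(f"pics/{tag}_{c}.png",F[c]["pixels"][:,:,::-1])
    print("pred",np.round(p0,4))
    for o in obs:
        print(o[2],[np.round(v,4) for v in fit([o],COVER,p0,[0,1,4])])
    if obs: print("both",[np.round(v,4) for v in fit(obs,COVER,p0,[0,1,2,4])])
print(np.round(e,4),np.round(yaw,3),np.round(s['force'],1),s['width'])
run(float(sys.argv[1]),sys.argv[2])
E
python3 look.py 0 a
```

```text
[0.5221 0.3533 0.1525] 0.437 [-0.4 -0.1 -1.5] 0.013839998182142335
scene [228. 192.] 337
top [141. 248.] 849
pred [0.5103 0.3478 0.136  0.4368 0.    ]
scene [array([ 0.5109,  0.3523,  0.136 ,  0.4368, -0.0009]), np.float64(0.0943)]
top [array([ 0.4818,  0.3347,  0.136 ,  0.4368, -0.895 ]), np.float64(0.3691)]
both [array([ 0.5093,  0.3462,  0.1381,  0.4368, -0.0107]), np.float64(0.9421)]
```

Call:
play_rows --pt "0 0 0.4" --pt "0 0 0.2" --pt "0 0 0.1" --pt "0 0 0.1" --pt "0 0 0.1" --pt "0 0 0" --twist '[0,0,0,0,0,0]' --newtons 4

```text
t: 16.02
eef_pos: [0.5229, 0.3537, 0.1319]
ee_rot: [-3.142, 0.0, 0.437]
force: [-0.7, 0.6, -1.6]
width: 0.0138
gripper_force: 4.0
```

```bash
python3 look.py 0.12 b
```

```text
[0.5229 0.3537 0.1319] 0.437 [-0.7  0.6 -1.6] 0.01375948258060057
scene [229. 198.] 337
top [143. 247.] 803
pred [0.513  0.3491 0.1139 0.4368 0.12  ]
scene [array([0.5145, 0.3513, 0.1139, 0.4368, 0.124 ]), np.float64(0.2271)]
top [array([ 0.4842,  0.3317,  0.1139,  0.4368, -0.9475]), np.float64(0.3845)]
both [array([0.5111, 0.3461, 0.1158, 0.4368, 0.1214]), np.float64(1.1527)]
```

Call:
play_rows --pt "0 0 0.1" --pt "0 0 0.1" --pt "0 0 0.1" --pt "0 0 0.06" --pt "0 0 0.06" --pt "0 0 0" --twist '[0,0,0,0,0,0]'

```text
t: 16.98
eef_pos: [0.5229, 0.3536, 0.1214]
ee_rot: [3.141, 0.0, 0.437]
force: [-0.6, -1.0, -2.2]
width: 0.0142
gripper_force: 4.0
```

```bash
python3 look.py 0.45 c
python3 - <<'E'
import cv2,numpy as np
s=cv2.imread("pics/c_scene.png");t=cv2.imread("pics/c_top.png")
cv2.imwrite("pics/c_both.png",np.hstack([cv2.resize(s[150:250,180:280],None,fx=4,fy=4,interpolation=2),cv2.resize(t[180:300,90:205],(400,400),interpolation=2)]))
E
```

```text
[0.5229 0.3536 0.1214] 0.437 [-0.6 -1.  -2.2] 0.014229941358104545
scene [231. 201.] 488
top [144. 245.] 482
pred [0.5188 0.3517 0.1009 0.4367 0.45  ]
scene [array([0.5257, 0.3607, 0.1009, 0.4367, 0.4975]), np.float64(0.2016)]
top [array([0.4965, 0.3313, 0.1009, 0.4367, 1.5267]), np.float64(0.4553)]
both [array([0.522 , 0.3543, 0.1031, 0.4367, 0.5732]), np.float64(2.1059)]
```

View pics/c_both.png

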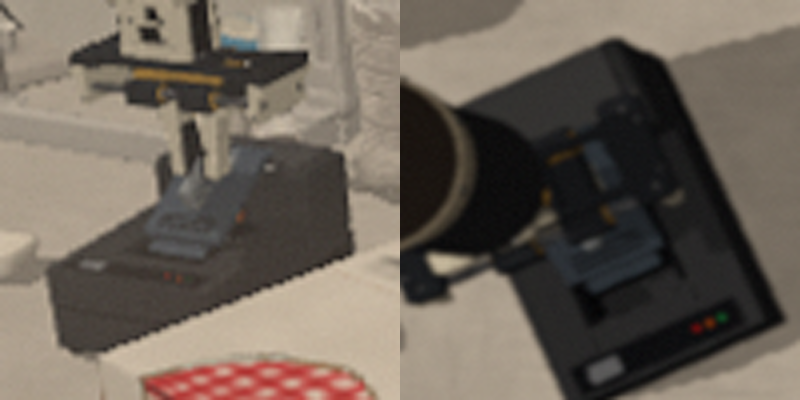

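The cover is clearly tilted lip down, with its tail underside on the housing edge. The lip's corners are at about (217,212) and (231,214) in the scene view. I'll work out the tilt from those corners.

```bash
cat > tilt.py <<'E'
from h import *
import sys
# tilt scan with pivot constraint, on a saved silhouette; pivot in cover (gx,0,.025), pivot world = tip + .0085
def scan(tag,px=.013,lat=0):
    s=arm.get_state();e=np.array(s['eef_pos']);yaw=s['ee_rot'][2]
    piv=e+[0,0,.0085]
    F={c:imaging.grab_frame(c) for c in("scene","top")}
    FRONT=[box(-47,-22,38,0,9),COVER[2]]
    for c in F:
        f=F[c]; hsv=cv2.cvtColor(f["pixels"],cv2.COLOR_RGB2HSV)
        g=cv2.GaussianBlur(f["pixels"].astype(np.float32),(0,0),.7)
        G=np.sqrt((cv2.Sobel(g,cv2.CV_32F,1,0)**2+cv2.Sobel(g,cv2.CV_32F,0,1)**2).sum(2))
        L=np.array([[-62,-28,0],[-62,28,0]])/1000.
        E=[(np.array(a)/1000,np.array(b)/1000) for a,b in [((-62,-26,1),(-62,26,1)),((-47,-37,9),(-47,37,9)),((-47,-38,5),(-25,-38,5)),((-47,38,9),(-25,38,9))]]
        out=[]
        for d in range(14,41):
            R=pose([0,0,0,yaw,np.radians(d)])[0]; o=piv-R@[px,0,.025]
            pts=np.vstack([proj(f,np.linspace(a,b,30)@R.T+o) for a,b in E]).astype(np.float32)
            out.append((cv2.remap(G,pts[:,0],pts[:,1],cv2.INTER_LINEAR).mean(),d,np.round(proj(f,L@R.T+o),1).tolist()))
        print(c,[(d,round(float(v))) for v,d,_ in out][::2]); b=max(out); print("best",b)
    return F
if __name__=="__main__": scan("x")
E
python3 tilt.py
```

```text
scene [(14, 150), (16, 128), (18, 107), (20, 93), (22, 89), (24, 91), (26, 96), (28, 97), (30, 92), (32, 83), (34, 73), (36, 64), (38, 57), (40, 54)]
best (np.float32(149.5076), 14, [[227.9, 211.6], [213.9, 209.5]])
top [(14, 65), (16, 66), (18, 68), (20, 70), (22, 70), (24, 69), (26, 74), (28, 86), (30, 93), (32, 86), (34, 70), (36, 56), (38, 52), (40, 48)]
best (np.float32(92.64233), 30, [[165.0, 258.3], [145.1, 267.3]])
```

```bash
cat > fit3.py <<'E'
from h import *
import sys
def fit3(th0,px=.013):
    s=arm.get_state();e=np.array(s['eef_pos']);yaw=s['ee_rot'][2]; piv=e+[0,0,.0085]
    f=imaging.grab_frame("top")
    g=cv2.GaussianBlur(f["pixels"].astype(np.float32),(0,0),.7)
    G=np.sqrt((cv2.Sobel(g,cv2.CV_32F,1,0)**2+cv2.Sobel(g,cv2.CV_32F,0,1)**2).sum(2))
    E=[((-62,-26,1),(-62,26,1)),((-61,-28,2),(-49,-28,2)),((-61,28,2),(-49,28,2)),((-47,28,9),(-47,38,9)),((-47,-38,9),(-47,-28,9)),((-47,-38,9),(-25,-38,9)),((-47,38,9),(-25,38,9))]
    best=[]
    for lat in np.arange(-6,6.1,.5):
        for al in np.arange(-4,4.1,1):
            for d in np.arange(th0-6,th0+6.1,1):
                R=pose([0,0,0,yaw,np.radians(d)])[0]; o=piv-R@[px-al/1000,-lat/1000,.025]
                pts=np.vstack([proj(f,np.linspace(np.array(a)/1000,np.array(b)/1000,15)@R.T+o) for a,b in E]).astype(np.float32)
                best.append((float(cv2.remap(G,pts[:,0],pts[:,1],cv2.INTER_LINEAR).mean()),lat,al,d))
    best.sort(reverse=True); print(np.round(best[:12:2],1).tolist())
    for P in (PRINTER,): print("printer top-edge refit",[np.round(v,4) for v in edgefit([imaging.grab_frame("scene")],P,[.516,.351,0,.441],[0,1,3])])
    d=e[:2]-[.516,.351]; print("TCP in printer: along %.4f lat %.4f"%(d@[np.cos(.441),np.sin(.441)],d@[-np.sin(.441),np.cos(.441)]), np.round(e,4),yaw)
fit3(float(sys.argv[1]))
E
python3 fit3.py 28
```

```text
[[121.9, 0.0, 0.0, 30.0], [121.7, -0.5, 1.0, 29.0], [121.5, 0.5, -2.0, 32.0], [121.4, 0.0, -1.0, 31.0], [121.3, 1.0, -2.0, 32.0], [121.2, 1.0, -3.0, 33.0]]
printer top-edge refit [array([0.5189, 0.3553, 0.    , 0.4655]), np.float64(-216.4617)]
TCP in printer: along 0.0077 lat -0.0004 [0.5231 0.3539 0.1217] 0.4367042231362377
```

The tilt is about 29 deg, with lateral offset 0 and fore-aft as predicted. I'll squeeze to lock it, lift off the housing and move to just behind the hood.

Call:
play_rows --pt "0 0 0" --pt "0 0 -0.1" --pt "0 0 -0.1" --pt "-0.3 0 0" --pt "-0.4 0 0" --pt "-0.14 0 0" --pt "0 0 0" --twist '[0,0,0,-0.03,0,0,0]' --newtons 10

```text
t: 18.25
eef_pos: [0.5036, 0.3447, 0.1268]
ee_rot: [-3.141, -0.0, 0.442]
force: [0.0, -0.2, -2.2]
width: 0.0137
gripper_force: 10.0
```

```bash
python3 fit3.py 28
```

```text
[[90.8, -0.5, 1.0, 29.0], [90.6, -1.0, 2.0, 28.0], [90.6, -1.0, 3.0, 27.0], [90.5, 0.5, -2.0, 33.0], [90.4, -0.5, 0.0, 30.0], [90.4, 1.0, -3.0, 34.0]]
printer top-edge refit [array([0.5192, 0.3571, 0.    , 0.4772]), np.float64(-214.0334)]
TCP in printer: along -0.0139 lat -0.0004 [0.5036 0.3447 0.1268] 0.44154913007050167
```

Call:
play_rows --pt "0 0 0.2" --pt "0 0 0.2" --pt "0 0 0.14" --pt "0 0 0" --twist '[0,0,0,0]'

```text
t: 18.85
eef_pos: [0.504, 0.3447, 0.1128]
ee_rot: [3.141, 0.0, 0.441]
force: [0.2, 0.2, -1.6]
width: 0.0139
gripper_force: 10.0
```

Call:
play_rows --pt "-0.15 0 0" --pt "-0.15 0 0" --pt "-0.1 0 0" --pt "0 0 0" --twist '[0,0,0,0]'

```text
t: 19.35
eef_pos: [0.4947, 0.3404, 0.1132]
ee_rot: [-3.141, -0.0, 0.441]
force: [0.3, 0.2, -1.5]
width: 0.0141
gripper_force: 10.0
```

```bash
python3 fit3.py 28
python3 - <<'E'
from h import *
s=arm.get_state(); print(s['force'],s['moment'])
f=imaging.grab_frame("top"); print([np.round(v,4) for v in edgefit([f],PRINTER,[.516,.351,0,.441],[0,1,3])])
E
```

```text
[[53.3, 1.0, 4.0, 34.0], [53.0, 1.5, 4.0, 34.0], [52.3, 1.0, 4.0, 33.0], [52.3, 0.5, 4.0, 33.0], [52.1, 1.5, 3.0, 34.0], [52.1, 0.5, 2.0, 32.0]]
printer top-edge refit [array([0.5177, 0.3544, 0.    , 0.4632]), np.float64(-211.7416)]
TCP in printer: along -0.0238 lat -0.0005 [0.4947 0.3404 0.1132] 0.4413040795669452
[-0.03781856 -0.27518911 -0.76863478] [-0.02258191 -0.06144832 -0.05420081]
[array([0.5158, 0.3513, 0.    , 0.4488]), np.float64(-252.5674)]
```

Call:
play_rows --pt "-0.04 0 0" --pt "-0.03 0 0" --pt "0 0 0" --twist '[0,0,0]' --newtons 6

```text
t: 19.88
eef_pos: [0.4933, 0.3397, 0.1131]
ee_rot: [3.142, 0.0, 0.441]
force: [0.0, 0.2, -1.1]
width: 0.0139
gripper_force: 6.0
```

Call:
play_rows --pt "0 0 0.05" --pt "0.04 0 0.03" --pt "0.11 0 0.12" --pt "0.11 0 0.12" --pt "0 0 0" --twist '[0,0,0,0,0]' --newtons 3.5

```text
t: 20.5
eef_pos: [0.4993, 0.3425, 0.1046]
ee_rot: [3.141, 0.0, 0.441]
force: [-0.2, 0.7, -1.8]
width: 0.014
gripper_force: 3.5
```

```bash
python3 fit3.py 22
```

```text
[[57.9, 1.5, 4.0, 28.0], [57.5, 2.0, 4.0, 28.0], [56.9, 1.5, -1.0, 28.0], [56.7, 1.0, 0.0, 27.0], [56.4, 1.5, 0.0, 28.0], [56.4, 1.5, 0.0, 27.0]]
printer top-edge refit [array([0.5165, 0.3527, 0.    , 0.4607]), np.float64(-198.5169)]
TCP in printer: along -0.0188 lat -0.0006 [0.4993 0.3425 0.1046] 0.44102841171083895
```

```bash
cat > tl.py <<'E'
from h import *
s=arm.get_state();e=np.array(s['eef_pos']);yaw=s['ee_rot'][2]; piv=e+[0,0,.0085]
def ref(f,boxes): pass
for c in("scene","top"):
    f=imaging.grab_frame(c); m=sil("cover",c,proj(f,piv[None])[0])
    cv2.imwrite(f"pics/t_{c}.png",f["pixels"][:,:,::-1])
    if m is None: print(c,None);continue
    ys,xs=np.nonzero(m); print(c,m.sum(),xs.min(),xs.max(),ys.min(),ys.max())
    out=[]
    for d in range(0,36,3):
        R=pose([0,0,0,yaw,np.radians(d)])[0]; r=render(f,COVER,np.r_[piv-R@[.013,0,.025],yaw,np.radians(d)],(0,0,640,480),4)
        out.append((d,round((m*(1-r)).sum()/m.sum(),3),round((r*m).sum()/(np.maximum(r,m)).sum(),3)))
    print(out)
E
python3 tl.py
python3 - <<'E'
import cv2,numpy as np
s=cv2.imread("pics/t_scene.png");t=cv2.imread("pics/t_top.png")
cv2.imwrite("pics/d_both.png",np.hstack([cv2.resize(s[165:240,190:265],(400,400),interpolation=2),cv2.resize(t[195:295,100:200],(400,400),interpolation=2)]))
E
```

```text
scene 386 213 243 195 214
[(0, np.float64(0.201), np.float64(0.656)), (3, np.float64(0.167), np.float64(0.673)), (6, np.float64(0.144), np.float64(0.676)), (9, np.float64(0.118), np.float64(0.679)), (12, np.float64(0.093), np.float64(0.683)), (15, np.float64(0.07), np.float64(0.68)), (18, np.float64(0.052), np.float64(0.666)), (21, np.float64(0.039), np.float64(0.655)), (24, np.float64(0.035), np.float64(0.637)), (27, np.float64(0.042), np.float64(0.607)), (30, np.float64(0.056), np.float64(0.577)), (33, np.float64(0.065), np.float64(0.551))]
top 460 140 171 234 276
[(0, np.float64(0.04), np.float64(0.297)), (3, np.float64(0.035), np.float64(0.297)), (6, np.float64(0.03), np.float64(0.298)), (9, np.float64(0.026), np.float64(0.299)), (12, np.float64(0.021), np.float64(0.301)), (15, np.float64(0.017), np.float64(0.304)), (18, np.float64(0.01), np.float64(0.306)), (21, np.float64(0.008), np.float64(0.31)), (24, np.float64(0.009), np.float64(0.312)), (27, np.float64(0.019), np.float64(0.312)), (30, np.float64(0.034), np.float64(0.31)), (33, np.float64(0.053), np.float64(0.307))]
```

Both views put the tilt at about 21–24 deg, as planned for hooked pivoting. I'll continue the arc.

Call:
play_rows --pt "0.09 0 0.12" --pt "0.09 0 0.12" --pt "0 0 0" --twist '[0,0,0]'

```text
t: 21.18
eef_pos: [0.5033, 0.3444, 0.0986]
ee_rot: [3.141, 0.0, 0.441]
force: [-0.1, -0.8, -1.9]
width: 0.0141
gripper_force: 3.5
```

```bash
python3 tl.py
```

```text
scene 1920 192 267 185 237
[(0, np.float64(0.964), np.float64(0.031)), (3, np.float64(0.958), np.float64(0.036)), (6, np.float64(0.951), np.float64(0.041)), (9, np.float64(0.945), np.float64(0.047)), (12, np.float64(0.939), np.float64(0.052)), (15, np.float64(0.932), np.float64(0.057)), (18, np.float64(0.922), np.float64(0.065)), (21, np.float64(0.912), np.float64(0.073)), (24, np.float64(0.903), np.float64(0.081)), (27, np.float64(0.896), np.float64(0.087)), (30, np.float64(0.887), np.float64(0.094)), (33, np.float64(0.88), np.float64(0.099))]
top 537 140 171 232 276
[(0, np.float64(0.02), np.float64(0.358)), (3, np.float64(0.016), np.float64(0.359)), (6, np.float64(0.011), np.float64(0.36)), (9, np.float64(0.006), np.float64(0.361)), (12, np.float64(0.005), np.float64(0.363)), (15, np.float64(0.006), np.float64(0.362)), (18, np.float64(0.011), np.float64(0.362)), (21, np.float64(0.021), np.float64(0.36)), (24, np.float64(0.031), np.float64(0.357)), (27, np.float64(0.047), np.float64(0.352)), (30, np.float64(0.063), np.float64(0.349)), (33, np.float64(0.094), np.float64(0.339))]
```

The tilt is now about 13 deg, as expected. Next I lower to about 7 deg, then open part-way.

Call:
play_rows --pt "0.07 0 0.125" --pt "0.07 0 0.125" --pt "0 0 0" --twist '[0,0,0]'

```text
t: 21.75
eef_pos: [0.5065, 0.3459, 0.0926]
ee_rot: [3.141, 0.0, 0.441]
force: [0.1, 0.5, -1.4]
width: 0.0138
gripper_force: 3.5
```

Call:
play_rows --pt "0 0 0" --pt "0 0 0" --pt "0 0 0" --pt "0 0 -0.4" --pt "0 0 -0.8" --pt "0 0 -0.8" --twist '[0,0,0,0,0,0]' --fingers 0.4

```text
t: 22.5
eef_pos: [0.5065, 0.346, 0.1441]
ee_rot: [-3.142, -0.0, 0.441]
force: [-0.3, 0.2, -0.3]
width: 0.0353
gripper_force: 0.0
```

Run:
```python
from h import *
P=[.516,.351,0,.441]; R,t=pose(P); o=R@[-.02,0,.069]+t
ims=[]
for c,r in(("scene",(190,160,80,80)),("top",(100,195,100,100))):
    f=imaging.grab_frame(c); x,y,w,h=r; cv2.imwrite(f"pics/e_{c}.png",f["pixels"][:,:,::-1])
    m=sil("cover",c,proj(f,o[None])[0])
    if m is not None:
        for d in range(-3,13,3):
            a=np.radians(d); pr=np.r_[o+R@[-.047-.0-(-.047*np.cos(a)),0,.047*np.sin(a)],.441,a]
            q=render(f,COVER,pr,(0,0,640,480),4); print(c,d,m.sum(),round((m*(1-q)).sum()/m.sum(),3),round((q*m).sum()/np.maximum(q,m).sum(),3))
    im=cv2.resize(f["pixels"][y:y+h,x:x+w,::-1],(400,400),interpolation=2); ims.append(im)
    L=np.array([[-.062,-.028,3e-3],[-.047,-.038,.009],[-.047,.038,.009],[.054,-.038,.009],[.054,.038,.009]])
    for q in proj(f,L@R.T+o): cv2.circle(im,tuple(int(v) for v in (q-[x,y]+.5)*400/w),1,(0,255,255),-1)
cv2.imwrite("pics/e_both.png",np.hstack(ims))
```

```text
scene -3 312 0.31 0.465
scene 0 312 0.228 0.525
scene 3 312 0.135 0.599
scene 6 312 0.052 0.665
scene 9 312 0.003 0.688
scene 12 312 0.015 0.639
top -3 592 0.006 0.416
top 0 592 0.006 0.41
top 3 592 0.009 0.404
top 6 592 0.012 0.401
top 9 592 0.016 0.397
top 12 592 0.016 0.393
```

View pics/e_both.png

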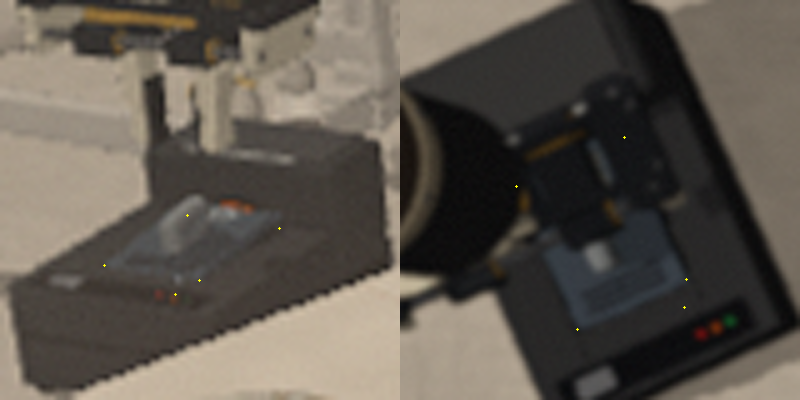

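The cover lies in the bay with its lip under the hood (no lip shows beyond the hood line in the top view). The tail is propped on the orange catch at about 8 deg. Now I close the fingers and go over the thumb pad.

Call:
play_rows --pt "0.5 0 0" --pt "0.5 0 0" --pt "0.31 0 0" --pt "0 0 0.5" --pt "0 0 0.7" --pt "0 0 0.5" --pt "0 0 0.15" --pt "0 0 0" --twist '[0,0,0,0,0,0,0,0]' --fingers 0 --newtons 20

```text
t: 23.7
eef_pos: [0.5359, 0.3598, 0.0963]
ee_rot: [3.141, 0.0, 0.441]
force: [0.1, 0.2, 0.3]
width: 0.0006
gripper_force: 0.0
```

Call:
play_rows --pt "0 0 0.06" --pt "0 0 0.06" --pt "0 0 0.06" --pt "0 0 0" --twist '[0,0,0,0]'

```text
t: 24.2
eef_pos: [0.536, 0.3598, 0.092]
ee_rot: [3.142, 0.0, 0.441]
force: [-0.7, 0.1, -0.4]
width: 0.0008
gripper_force: 0.0
```

Call:
play_rows --pt "0 0 0.06" --pt "0 0 0.06" --pt "0 0 0.06" --pt "0 0 0" --twist '[0,0,0,0]'

```text
t: 24.7
eef_pos: [0.536, 0.3598, 0.0874]
ee_rot: [3.141, 0.0, 0.441]
force: [0.3, -0.2, -0.8]
width: 0.0006
gripper_force: 0.0
```

Call:
play_rows --pt "0 0 0.06" --pt "0 0 0.06" --pt "0 0 0" --twist '[0,0,0]'

```text
t: 25.08
eef_pos: [0.5361, 0.36, 0.0847]
ee_rot: [3.142, -0.0, 0.441]
force: [-0.4, -0.3, 0.8]
width: 0.0004
gripper_force: 0.7
```

Call:
play_rows --pt "0 0 0.05" --pt "0 0 0.05" --pt "0 0 0" --twist '[0,0,0]'

```text
t: 25.45
eef_pos: [0.5363, 0.3601, 0.0831]
ee_rot: [-3.141, -0.001, 0.442]
force: [-2.3, -0.7, 6.8]
width: 0.0007
gripper_force: 3.8
```

Call:
play_rows --pt "0 0 0.05" --pt "0 0 0.05" --pt "0 0 0" --twist '[0,0,0]'

```text
t: 25.82
eef_pos: [0.5366, 0.3603, 0.0811]
ee_rot: [-3.141, -0.002, 0.442]
force: [-2.7, -1.9, 9.4]
width: 0.0006
gripper_force: 4.8
```

Call:
play_rows --pt "0 0 0.05" --pt "0 0 0.05" --pt "0 0 0" --twist '[0,0,0]'

```text
t: 26.2
eef_pos: [0.536, 0.3599, 0.0771]
ee_rot: [-3.141, -0.0, 0.441]
force: [-0.8, -1.0, -0.7]
width: 0.0005
gripper_force: 0.0
```

Call:
play_rows --pt "0 0 0.05" --pt "0 0 0" --pt "0 0 0" --twist '[0,0,0]'

```text
t: 26.58
eef_pos: [0.5359, 0.3597, 0.0755]
ee_rot: [3.141, 0.0, 0.441]
force: [-0.9, 0.5, 0.4]
width: 0.0002
gripper_force: 0.0
```

The force rose to over 9 N and then fell to zero, so it seems to have snapped. I'll press a little further to confirm it's seated, without forcing.

Call:
play_rows --pt "0 0 0.05" --pt "0 0 0" --pt "0 0 0" --twist '[0,0,0]'

```text
t: 26.95
eef_pos: [0.536, 0.3599, 0.0745]
ee_rot: [3.142, 0.0, 0.441]
force: [-0.1, 0.4, 0.2]
width: 0.0004
gripper_force: 0.0
```

Call:
play_rows --pt "0 0 0.05" --pt "0 0 0" --pt "0 0 0" --twist '[0,0,0]'

```text
t: 27.32
eef_pos: [0.536, 0.3599, 0.0743]
ee_rot: [3.142, -0.0, 0.442]
force: [-2.5, -1.8, 7.4]
width: 0.0001
gripper_force: 3.6
```

It's firmly seated at a level matching the deck. Now I retract and check.

Call:
play_rows --pt "0 0 -0.2" --pt "0 0 -0.6" --pt "0 0 -1" --pt "0 0 -1" --pt "0 0 -1" --pt "0 0 -1" --pt "0 0 -1" --pt "0 0 0" --twist '[0,0,0,0,0,0,0,0]'

```text
t: 28.32
eef_pos: [0.5371, 0.3607, 0.2218]
ee_rot: [-3.14, -0.005, 0.441]
force: [0.5, 1.2, -0.3]
width: 0.0007
gripper_force: 0.0
```

Call:
play_rows --pt "-0.5 1 0" --pt "-0.5 1 0" --pt "-0.5 1 0" --pt "-0.5 1 0" --pt "-0.5 1 0" --pt "-0.5 1 0" --pt "-0.5 1 0" --pt "0 0 0" --twist '[0,0,0,0,0,0,0,0]'

```text
t: 29.32
eef_pos: [0.5315, 0.1618, 0.2186]
ee_rot: [-3.142, -0.0, 0.439]
force: [0.4, 0.9, 0.9]
width: 0.0004
gripper_force: 0.0
```

Run:
```python
from h import *
F={c:imaging.grab_frame(c) for c in("scene","top")}
P=[.516,.351,0,.441]
print("printer top",[np.round(v,4) for v in edgefit([F["top"]],PRINTER,P,[0,1,3])])
M={c:sil("cover",c,proj(F[c],np.array([[.498,.342,.075]]))[0]) for c in F}
R,t=pose(P); o=R@[-.02,0,.069]+t
VIS=[COVER[0],COVER[1],COVER[3]]
for c in F:
    cv2.imwrite(f"pics/z_{c}.png",F[c]["pixels"][:,:,::-1])
    m=M[c]
    if m is None: print(c,None);continue
    for d in(-2,0,2,4,6,8):
        a=np.radians(d); pr=np.r_[o+R@[-.047+.047*np.cos(a),0,.047*np.sin(a)],.441,a]
        q=render(F[c],VIS,pr,(0,0,640,480),4); print(c,d,m.sum(),round((m*(1-q)).sum()/m.sum(),3),round((q*m).sum()/np.maximum(q,m).sum(),3))
    print(c,[np.round(v,4) for v in fit([(F[c],m,0)],VIS,[*o,.441,0.03],[0,1,4])])
    h=cv2.cvtColor(F[c]["pixels"],cv2.COLOR_RGB2HSV); q=proj(F[c],(R@[.04,0,.08]+t)[None])[0].astype(int); w=h[q[1]-12:q[1]+12,q[0]-12:q[0]+12]; print("orange px",((w[...,0]<20)&(w[...,1]>150)&(w[...,2]>90)).sum())
    old=cv2.cvtColor(np.load("F0.npy",allow_pickle=True).item()[c]["pixels"],cv2.COLOR_RGB2HSV)[q[1]-12:q[1]+12,q[0]-12:q[0]+12]; print("orange at start",((old[...,0]<20)&(old[...,1]>150)&(old[...,2]>90)).sum())
```

```text
printer top [array([0.5162, 0.3509, 0.    , 0.4398]), np.float64(-159.6838)]
scene -2 264 0.113 0.627
scene 0 264 0.058 0.669
scene 2 264 0.024 0.688
scene 4 264 0.009 0.684
scene 6 264 0.004 0.67
scene 8 264 0.001 0.65
scene [array([ 0.5033,  0.3564,  0.069 ,  0.441 , -0.068 ]), np.float64(0.1775)]
orange px 22
orange at start 28
top -2 324 0.019 0.246
top 0 324 0.019 0.243
top 2 324 0.019 0.242
top 4 324 0.019 0.24
top 6 324 0.019 0.239
top 8 324 0.019 0.238
top [array([ 0.4586,  0.3286,  0.069 ,  0.441 , -1.5116]), np.float64(0.5732)]
orange px 0
orange at start 26
```

Call:
play_rows --pt "0 1 -0.3" --pt "0 1 -0.3" --pt "0 1 -0.3" --pt "-0.5 1 0" --pt "-0.5 1 0" --pt "-0.5 1 0" --pt "-0.5 1 0" --pt "0 0 0" --twist '[0,0,0,0,0,0,0,0]'

```text
t: 30.52
eef_pos: [0.5612, -0.0161, 0.2406]
ee_rot: [3.142, 0.0, 0.44]
force: [0.0, 0.0, 0.3]
width: 0.0002
gripper_force: 0.0
```

Run:
```python
from h import *
P=[.516,.351,0,.441]; R,t=pose(P); o=R@[-.02,0,.069]+t
VIS=[COVER[0],COVER[1],COVER[3]]
E=[((-47,-38,9),(-47,38,9)),((-47,-38,9),(54,-38,9)),((-47,38,9),(50,38,9)),((54,-38,9),(54,38,9)),((-20,-7,33),(24,-7,33)),((-20,7,33),(24,7,33)),((-20,-7,33),(-20,7,33)),((24,-7,33),(24,7,33))]
def scan(f,c,tag):
    g=cv2.GaussianBlur(f["pixels"].astype(np.float32),(0,0),.6); G=np.sqrt((cv2.Sobel(g,cv2.CV_32F,1,0)**2+cv2.Sobel(g,cv2.CV_32F,0,1)**2).sum(2))
    out=[]
    for d in np.arange(-3,12,1.):
        a=np.radians(d);best=0
        for sx in np.arange(-3,3.1,1):
            for sy in np.arange(-3,3.1,1):
                Rt=R@pose([0,0,0,0,a])[0]; oo=o+R@[-.047+.047*np.cos(a)+sx/1000,sy/1000,.047*np.sin(a)]
                pts=np.vstack([proj(f,np.linspace(np.array(u)/1000,np.array(v)/1000,20)@Rt.T+oo) for u,v in E]).astype(np.float32)
                best=max(best,float(cv2.remap(G,pts[:,0],pts[:,1],cv2.INTER_LINEAR).mean()))
        out.append((d,round(best)))
    print(tag,c,out)
for c in("scene","top"):
    f=imaging.grab_frame(c); scan(f,c,"now")
    m=sil("cover",c,proj(f,o[None])[0])
    if m is not None: print(c,m.sum(),[np.round(v,4) for v in fit([(f,m,0)],VIS,[*o,.441,0.03],[0,1,3])],np.round(o,4))
    if c=="top": print([np.round(v,4) for v in edgefit([f],PRINTER,P,[0,1,3])])
f2=dict(f) ; f=imaging.grab_frame("scene"); f["pixels"]=cv2.imread("pics/e_scene.png")[:,:,::-1]; scan(f,"scene","propped")
s0=cv2.imread("pics/e_scene.png").astype(int); s1=imaging.grab_frame("scene")["pixels"][:,:,::-1].astype(int)
def org(im):
    ys,xs=np.nonzero((im[...,2]>130)&(im[...,2]-im[...,0]>70)&(im[...,2]-im[...,1]>40)); k=(abs(xs-237)<12)&(abs(ys-202)<10); return k.sum(),xs[k].mean() if k.any() else 0,(ys[k].min(),ys[k].max()) if k.any() else 0
F0=np.load("F0.npy",allow_pickle=True).item()["scene"]["pixels"][:,:,::-1].astype(int)
print("orange start/propped/now",org(F0),org(s0),org(s1))
```

```text
now scene [(np.float64(-3.0), 121), (np.float64(-2.0), 128), (np.float64(-1.0), 133), (np.float64(0.0), 137), (np.float64(1.0), 138), (np.float64(2.0), 138), (np.float64(3.0), 135), (np.float64(4.0), 131), (np.float64(5.0), 126), (np.float64(6.0), 121), (np.float64(7.0), 116), (np.float64(8.0), 109), (np.float64(9.0), 100), (np.float64(10.0), 91), (np.float64(11.0), 83)]
scene 233 [array([0.5119, 0.363 , 0.069 , 0.612 , 0.03  ]), np.float64(0.403)] [0.4979 0.3425 0.069 ]
now top [(np.float64(-3.0), 9), (np.float64(-2.0), 9), (np.float64(-1.0), 9), (np.float64(0.0), 8), (np.float64(1.0), 8), (np.float64(2.0), 8), (np.float64(3.0), 8), (np.float64(4.0), 8), (np.float64(5.0), 8), (np.float64(6.0), 8), (np.float64(7.0), 8), (np.float64(8.0), 8), (np.float64(9.0), 8), (np.float64(10.0), 8), (np.float64(11.0), 8)]
top 505 [array([0.7705, 0.0506, 0.069 , 2.8795, 0.03  ]), np.float64(1.0)] [0.4979 0.3425 0.069 ]
[array([0.514 , 0.3546, 0.    , 0.4436]), np.float64(-166.7807)]
propped scene [(np.float64(-3.0), 103), (np.float64(-2.0), 109), (np.float64(-1.0), 111), (np.float64(0.0), 117), (np.float64(1.0), 126), (np.float64(2.0), 136), (np.float64(3.0), 147), (np.float64(4.0), 157), (np.float64(5.0), 162), (np.float64(6.0), 165), (np.float64(7.0), 166), (np.float64(8.0), 165), (np.float64(9.0), 162), (np.float64(10.0), 155), (np.float64(11.0), 142)]
orange start/propped/now (np.int64(22), np.float64(236.72727272727272), (np.int64(201), np.int64(204))) (np.int64(0), 0, 0) (np.int64(19), np.float64(236.8421052631579), (np.int64(201), np.int64(204)))
```

The cover went from about 7 deg (propped) to about 1 deg, which is flat within the measuring error. The orange catch shows at its starting place in the scene view, and the printer hasn't moved. Handing in.

```bash
python3 -c "
from station import arm
print(arm.job_done())"
```

```text
the job is handed in; nothing more can be done
None
```

The cover is back on and the job is handed in at about 31 s of the 46 s: the lip is hooked under the hood, the tail snapped under the catch at about 9 N, the cover measures flat, the printer is where it was and the arm is clear.

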